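# Switch on the partition drive with its key

### The job

Switch on the hall's partition drive: pick up the red-headed switch key, push it fully home into the keyhole of the tilted key-switch station and let go of it there before turning. Then take the key afresh by its head and turn it a quarter turn clockwise, right to its stop at the green mark; leave it standing fully home in the lock and do not disturb the tableware.

Things in the scene. Friction and masses are not known exactly. Their poses are not given: they have to be found in the camera images.
- console: Fixed key-switch station: grey box 110 mm wide, face 100 mm long, tilted 30 deg to its operator on a dark 136x126 mm foot plate. Face: lower edge 50, upper edge 102 mm above the table; lock in its middle; green (left) and red (right) lamp domes, 7 mm tall, 36 mm up-slope of it. Origin on the table below; x level, away from the operator (up-slope side), y to the operator's left, z up.
- keyhole (a point): Centre of the keyhole's mouth in the steel cylinder (42 mm across, flush with the face), 77 mm above the table. z points out of the face along its axis (30 deg from vertical, leaning to the operator); the key goes in along -z. Slot 15.7 mm long (y), 7.7 wide (x), 2 mm chamfer, 32 deep. At joint 0, x points up the slope, y level to the operator's left; axes turn with the cylinder.
- lock (a joint): Turn of the lock cylinder (rad): 0 = off (slot level, white pointer to the left), grows clockwise as the operator sees it facing the key, hard stop at 1.571 = on (slot runs up the slope, pointer at the green mark). Friction about 0.06 N m; it stays where left.
- key: Switch key, red plastic head, brass blade, 72 mm long, 50 g, first flat on the table. Origin on its axis at the shoulder (7 mm up when lying); x to the blade's tip, y across its width, z normal to its flat. Blade 14 wide (y), 6 thick (z), 28 long, last 4 mm narrower. Behind: shoulder 20x14, 5 long, stops on the face when fully in; neck; head 34 wide (y), 14 thick (z), from x = -10 to -44 mm.
- key_head (a point): Centre of the key's head, 27 mm behind the key's origin; axes as the key's.
- pepper_mill: dark brown wooden pepper mill, 57 mm across, 174 mm tall; bystander, origin under its centre.
- salt_mill: pale wooden salt mill, 57 mm across, 162 mm tall; bystander, origin under its centre.
- service_bell: domed metal service bell on a black base, 75 mm across, 57 mm tall; bystander, origin under its centre.
- tumbler_1: leaning glass tumbler, 90x100x114 mm; bystander, origin under its centre.
- favour: white wrapped wafer packet, 88x40x14 mm; bystander, origin under its centre.

How it is judged (in metres and radians):
On the way, in this order (a step that is already met when the one before it is completed fails the run):
1. the key is fully home in the keyhole, let go of by the fingers, with the lock not yet turned (under 0.3 rad) (z of key in the frame of keyhole between -0.006 and 0.004 m and distance between key and keyhole below 0.007 m and angle between the x axis of key and the z axis of keyhole, either way round below 0.12 rad and angle between the y axis of key and the y axis of keyhole, either way round below 0.25 rad and contact force between the fingers and key below 0.05 N and value of joint lock below 0.3 rad), for 0.2 s.
2. the key, still in the lock, has been turned clockwise to its stop (over 1.4 rad) (z of key in the frame of keyhole between -0.006 and 0.004 m and distance between key and keyhole below 0.007 m and angle between the x axis of key and the z axis of keyhole, either way round below 0.12 rad and angle between the y axis of key and the y axis of keyhole, either way round below 0.25 rad and value of joint lock above 1.4 rad), for 0.1 s.
At the end, for the whole second after the job is handed in: The lock is turned clockwise to over 1.4 rad (stop at 1.571), and the key stands fully home in it (shoulder within 4 mm of the cylinder's face and 7 mm of the keyhole, axis within 0.12 rad of the cylinder's, blade along the slot), at rest and not held by the fingers (all of step 2 and contact force between the fingers and key below 0.05 N and linear speed of key below 0.02 m/s); the robot touches nothing.
It fails at once if a bystander on the table is pushed more than 3 cm or knocked over (distance of any of pepper_mill, salt_mill, service_bell, tumbler_1, favour from where it was at the start of the episode above 0.03 m or angle between any of pepper_mill, salt_mill, service_bell, tumbler_1, favour's own z axis and vertical above 0.4 rad).
It also fails if it takes over 58 s, if anything falls off the work surface, if the arm or the gripper's body presses on something with over 40 N, if the wrist force passes 120 N, or if a joint passes its speed limit or range.

### The arm

A 6-joint arm with a two-finger parallel gripper is mounted at the origin on a cart in front of the work surface, level with it; the furniture and walls round the work are solid. World frame = base frame: x ahead of the robot, y to its left, z up, the work surface at z = 0. Lengths are in mm, angles in rad, forces in N, time in s.
With the tool pointing down it reaches from about 350 to 875 mm from the base axis. Payload 4.2 kg.
Tool frame: the origin (TCP) lies on the mounting face of the last link; the fingertips stand 173 mm ahead of it and the grasp point (between the pads) lies 155 mm ahead of it (tcp_to_grasp is the distance from the TCP to the grasp point, in mm); z points along the fingers, y is the direction in which the jaws open and shut (so a half turn about z gives the same grasp; the last joint's range is limited). The gripper opens to 85 mm and grips with 20 to 120 N. Pads are 22 mm wide; open, the fingers measure 114 mm over their backs; the gripper's body (76 mm by 85 mm) begins 54 mm behind the grasp point. The pads swing forward as they close: fully open they stand 13 mm farther back than shut.
Start: joints at [1.474, 0.385, 0.008, 0, -1.194, -0.259], TCP at [217.68, 585.846, 404.712] pointing down, gripper open.
Joint ranges: [-3.14, 3.14], [-1.21, 2.06], [-1.07, 1.41], [-3.16, 2.05], [-2.99, -0.16], [-3.1, 3.1]. Speed limits (rad/s): [2.79, 2.79, 3.14, 3.14, 3.14, 3.14].

### API

Orientations are given as a unit quaternion [x, y, z, w].
In Python, from bench import * gives the robot as it stands. The module is installed in compiled form; this text tells all that it offers.
- The arm moves only by the tool apply_moves, never from a script. Its arguments are lists of equal length, an entry for each row: "fingers": the closure, from 0 (fully open) to 1 (shut); "dp": the shift along the world's x, y, z in cm, a list of three; "yaw": the turn about the world's z in degrees. A call has 1 to 10 rows; each row is the pose to reach, as a shift and turn from the pose measured when the call began; what a row does not reach only later rows make up. A row lasts 1/10 s, in which the tool goes at most 50 mm and 8.59 degrees, less where a joint would pass 70% of its speed; a pose out of reach is approached as far as the arm can. A call with a gripper value outside its range is refused whole. The fingers move at their own pace and stop on an object; the grip force is fixed at half the most. Time passes only in rows, so rows that repeat a pose let the fingers close. It gives the time, the measured TCP pose, the force and the opening at its end, in the units of the state.
- read_state(): the state, without advancing time (a new reading comes with each control period).
- get_image(name): name is "scene" or "side" or "wrist"; returns a dict with "color" (400x640x3 uint8, blue, green, red), "mtx" (3x3 intrinsics, pixels), "camera_from_world" (4x4, takes a point from world to camera coordinates); the wrist camera has in their place "tool_from_camera" (4x4, takes a point from camera to tool coordinates, whose origin is the TCP and whose axes are the flange's). Camera axes: x right, y down, z forward; pixel columns grow to the right and rows downward; lengths in mm; the calibration is good to about 2 mm. A picture is of the moment at which its call begins: read the wrist's pose just before it. There is no depth.
- job_done(): hands the job in, once; it reports no verdict.
The state is a dict: "clock": time; "joints": joint angles; "joint_vel": joint speeds; "joint_efforts": joint torques, N m; "position": TCP position; "ee_rot": TCP orientation; "contact_force": force on the tool from outside, world axes, zero at the start; "wrist_torque": the same for the moment, N m; "gripper_width": finger opening in mm.
Only numpy, scipy, OpenCV 4.12 (cv2) and the standard library are available. Lean on these libraries where they do the work, as an engineer would, in place of code of your own. Each camera call takes 0.05 s, during which the arm holds its last target. There are 200 camera calls.

## Working session

There is one attempt and no reset: what is moved stays moved. The work goes in short steps, Python scripts to look and compute and a tool call to move; the robot and the scene stay as the last step left them, time stands still between calls to the robot, and variables do not carry over. Pictures are saved under pics/ and viewed, about 8 in all and at most 12, crops included, and the job is handed in when it is done.

Besides the shell and the picture viewer there is one more tool, called after ">>>" by a JSON object that holds its "fn" and its "kwargs". apply_moves: Moves the arm, as the interface text tells. Its arguments: {"type":"object","properties":{"fingers":{"type":"array","items":{"type":"number"}},"dp":{"type":"array","items":{"type":"array","items":{"type":"number"}}},"yaw":{"type":"array","items":{"type":"number"}}},"required":["fingers","dp","yaw"]}

```bash
mkdir -p pics; python3 - <<'E'
from bench import *
import cv2,json
s=read_state(); print(s)
for n in("scene","side"):
    im=get_image(n); cv2.imwrite(f"pics/{n}0.png",im["color"]); print(n,im["mtx"].tolist(),im["camera_from_world"].round(4).tolist())
im=get_image("wrist"); cv2.imwrite("pics/wrist0.png",im["color"]); print(im["mtx"].tolist(),im["tool_from_camera"].round(4).tolist())
E
```

```text
{'clock': 0.0, 'joints': array([ 1.47359142e+00,  3.85534783e-01,  6.61311390e-03, -4.92126873e-04,
       -1.19399617e+00, -2.58588465e-01]), 'joint_vel': array([-3.07249802e-05, -2.63802975e-03,  1.46590697e-03,  1.23481275e-03,
       -1.34303485e-03, -7.89816798e-04]), 'joint_efforts': array([-8.65307766e-05, -3.92287052e+01,  1.88397503e+01,  4.18621883e+00,
       -4.65875346e-03, -6.78794034e-07]), 'position': array([217.61027076, 585.6649908 , 403.63036367]), 'ee_rot': array([ 9.84201423e-01, -1.77049091e-01, -1.42459384e-04,  1.07574084e-03]), 'contact_force': array([ 0.72137385, -1.24599935,  0.192402  ]), 'wrist_torque': array([ 0.02526815,  0.05257309, -0.02952433]), 'gripper_width': 85.32961492227881}
scene [[488.13784452590806, 0.0, 322.2016874308347], [0.0, 488.13784452590806, 197.70699132357655], [0.0, 0.0, 1.0]] [[0.8187, -0.574, -0.0149, -429.4559], [-0.2677, -0.3586, -0.8943, 303.2166], [0.508, 0.7362, -0.4472, 992.6122], [0.0, 0.0, 0.0, 1.0]]
side [[395.620936543622, 0.0, 316.44796822775095], [0.0, 395.620936543622, 197.49341251711382], [0.0, 0.0, 1.0]] [[0.9226, -0.3851, 0.0228, -526.6051], [-0.2062, -0.5422, -0.8146, 269.6375], [0.3261, 0.7468, -0.5796, 711.7134], [0.0, 0.0, 0.0, 1.0]]
[[318.0293259487199, 0.0, 322.9351726478285], [0.0, 318.0293259487199, 198.17861779537307], [0.0, 0.0, 1.0]] [[-0.0001, -0.9562, -0.2928, 75.6901], [1.0, -0.0001, 0.0001, -0.7436], [-0.0001, -0.2928, 0.9562, 31.4078], [0.0, 0.0, 0.0, 1.0]]
```

View pics/scene0.png

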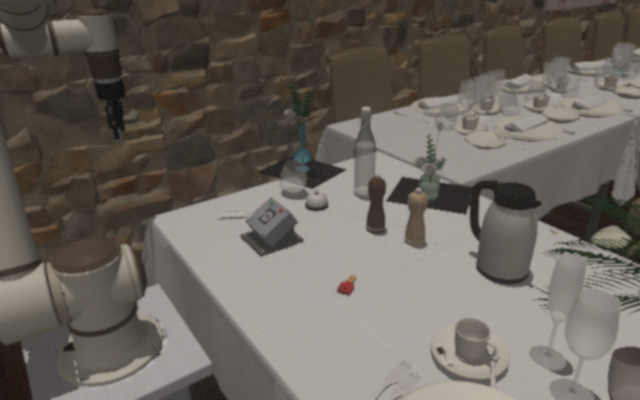

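View pics/side0.png

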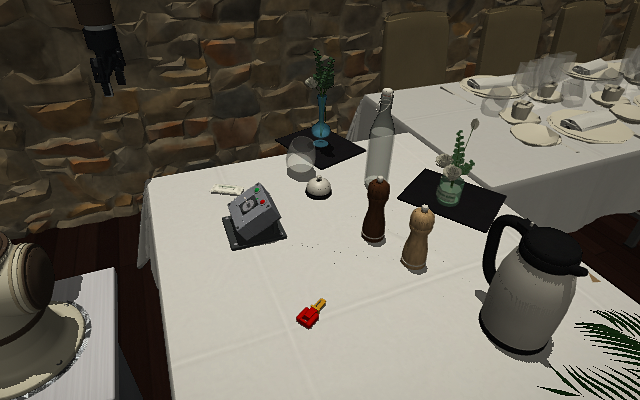

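```bash
cat > h.py <<'E'
import cv2, numpy as np
from scipy.spatial.transform import Rotation as R
from bench import *
def pose(im,s=None):
    if "camera_from_world" in im: return np.linalg.inv(im["camera_from_world"])
    T=np.eye(4);T[:3,:3]=R.from_quat(s["ee_rot"]).as_matrix();T[:3,3]=s["position"]
    return T@im["tool_from_camera"]
def ray(im,uv,s=None):
    T=pose(im,s); d=T[:3,:3]@np.linalg.solve(im["mtx"],[uv[0],uv[1],1.]); return T[:3,3],d/np.linalg.norm(d)
def plane(im,uv,z,s=None):
    o,d=ray(im,uv,s); return (o+d*(z-o[2])/d[2]).round(1)
def proj(im,p,s=None):
    q=np.linalg.inv(pose(im,s))@np.append(p,1.); q=im["mtx"]@q[:3]; return q[:2]/q[2]
def two(r1,r2):
    A=np.array([r1[1],-r2[1]]).T; t=np.linalg.lstsq(A,r2[0]-r1[0],rcond=None)[0]
    a=r1[0]+t[0]*r1[1];b=r2[0]+t[1]*r2[1]; return ((a+b)/2).round(1),np.linalg.norm(a-b).round(1)
def cents(c,kind,roi=None):
    h=cv2.cvtColor(c,cv2.COLOR_BGR2HSV)
    lo={"red":[(0,150,60),(8,255,255)],"brass":[(15,110,80),(32,255,255)],"green":[(60,90,30),(95,255,255)]}[kind]
    m=cv2.inRange(h,lo[0],lo[1])
    if kind=="red": m|=cv2.inRange(h,(172,150,60),(180,255,255))
    if roi: z=np.zeros_like(m); x0,y0,x1,y1=roi; z[y0:y1,x0:x1]=m[y0:y1,x0:x1]; m=z
    n,l,st,ce=cv2.connectedComponentsWithStats(m)
    return [(ce[i].round(1).tolist(),int(st[i,4])) for i in range(1,n) if st[i,4]>5],m
E
python3 - <<'E'
from h import *
for n,roi in(("side",(200,170,340,340)),("scene",(230,190,370,310))):
    im=get_image(n);c=im["color"]
    for k in("red","brass","green"):
        L,_=cents(c,k,roi); print(n,k,[(u,a,plane(im,u,7).tolist(),plane(im,u,98).tolist()) for u,a in L])
    if n=="side":
        cv2.imwrite("pics/side_c.png",np.hstack([cv2.resize(c[170:260,200:300],None,fx=4,fy=4,interpolation=2),cv2.resize(c[280:340,290:340],None,fx=6,fy=6,interpolation=2)]))
E
```

```text
side red [([261.9, 201.3], 15, [521.8, 269.2, 7.0], [491.4, 146.8, 98.0]), ([307.4, 316.6], 296, [496.9, -130.8, 7.0], [470.1, -196.1, 98.0])]
side brass [([319.0, 303.7], 86, [530.2, -110.1, 7.0], [498.7, -178.4, 98.0])]
side green [([256.4, 189.4], 15, [523.4, 330.2, 7.0], [492.8, 199.1, 98.0])]
scene red [([346.1, 286.5], 80, [502.4, -129.8, 7.0], [428.0, -225.6, 98.0])]
scene brass [([351.3, 278.6], 20, [531.5, -112.4, 7.0], [453.3, -210.5, 98.0])]
scene green []
```

View pics/side_c.png

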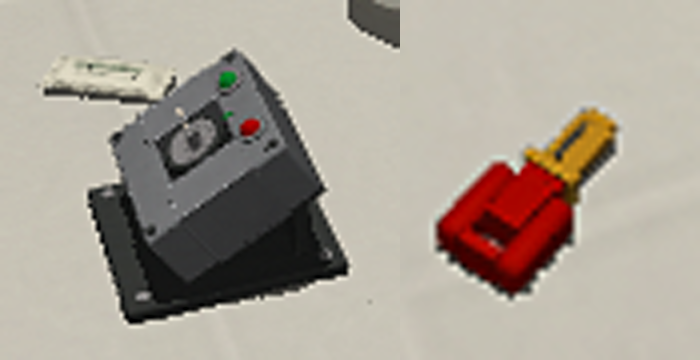

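The pictures show the console facing the robot, with its lamps at side-view pixels (256,189) and (262,201). The key lies at about (497,-131) with its blade pointing to a yaw of about +32°. I'm moving over the key for a close look.

>>> {"fn": "apply_moves", "kwargs": {"fingers": [0,0,0,0,0,0,0,0,0,0], "dp": [[29,-71,0],[29,-71,0],[29,-71,0],[29,-71,0],[29,-71,0],[29,-71,0],[29,-71,0],[29,-71,0],[29,-71,0],[29,-71,0]], "yaw": [52,52,52,52,52,52,52,52,52,52]}}

```text
clock: 1.25
position: [405.6, 124.1, 404.8]
ee_rot: [0.962, 0.273, 0.001, 0.0]
contact_force: [0.9, 0.4, -1.1]
gripper_width: 85.4
```

```bash
python3 - <<'E'
from h import *
import pickle
s=read_state(); im=get_image("wrist"); c=im["color"]; print(s["joint_vel"].round(3))
cv2.imwrite("pics/w1.png",c); pickle.dump((s,im),open("w1.pkl","wb"))
for k in("red","green"):
    L,_=cents(c,k); print(k,[(u,a,plane(im,u,98,s).tolist()) for u,a in L])
E
```

```text
[-1.197  0.042  0.044  0.004  0.006  1.182]
red [([356.0, 88.2], 148, [493.5, 145.7, 98.0]), ([542.1, 213.2], 687, [492.5, -60.0, 98.0])]
green [([302.5, 50.9], 175, [494.6, 197.2, 98.0]), ([324.4, 79.4], 28, [485.6, 171.3, 98.0])]
```

View pics/w1.png

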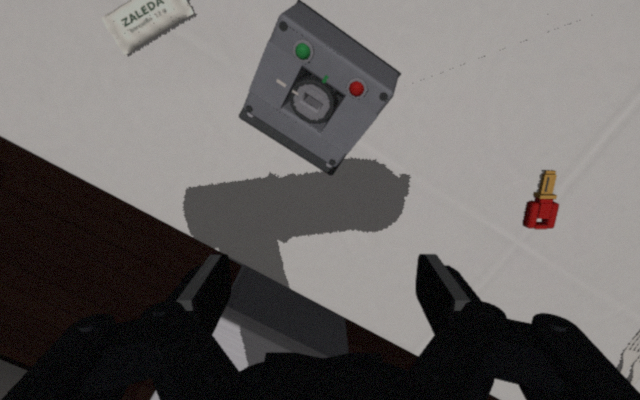

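>>> {"fn": "apply_moves", "kwargs": {"fingers": [0,0,0,0,0,0,0,0], "dp": [[9,-25,0],[9,-25,0],[9,-25,0],[9,-25,-4],[9,-25,-11],[9,-25,-11],[9,-25,-11],[9,-25,-11]], "yaw": [0,0,0,0,0,0,0,0]}}

```text
clock: 2.1
position: [496.3, -132.4, 291.4]
ee_rot: [0.964, 0.268, -0.004, 0.0]
contact_force: [0.2, -0.2, -0.1]
gripper_width: 85.6
```

```bash
cat > key.py <<'E'
from h import *
s=read_state(); im=get_image("wrist"); c=im["color"]; print("vel",abs(s["joint_vel"]).max().round(3))
cv2.imwrite("pics/w2.png",c)
T={}
for k in("red","brass"):
    L,m=cents(c,k); L.sort(key=lambda t:-t[1]); print(k,L[:3])
    n,l,st,ce=cv2.connectedComponentsWithStats(m); i=1+np.argmax(st[1:,4])
    ct=max(cv2.findContours((l==i).astype(np.uint8),0,1)[0],key=len)[:,0]
    P=np.array([plane(im,p,14 if k=="red" else 10,s)[:2] for p in ct],np.float32); r=cv2.minAreaRect(P); print(k,r); T[k]=np.array(r[0])
d=T["brass"]-T["red"]; print("yaw",np.degrees(np.arctan2(d[1],d[0])),"dist",np.hypot(*d), "tool yaw",R.from_quat(s["ee_rot"]).as_matrix()[:2,0])
E
python3 key.py
```

```text
vel 0.063
red [([322.4, 182.6], 14), ([319.0, 170.9], 7), ([324.7, 188.5], 6)]
red ((506.44561767578125, -125.98152923583984), (1.7923405170440674, 7.699038028717041), 88.09087371826172)
brass [([325.2, 136.6], 338)]
brass ((536.7930908203125, -109.38883972167969), (17.79313850402832, 13.272768020629883), 31.60759925842285)
yaw 28.667936212657928 dist 34.587374453279416 tool yaw [0.85669505 0.51577123]
```

View pics/w2.png

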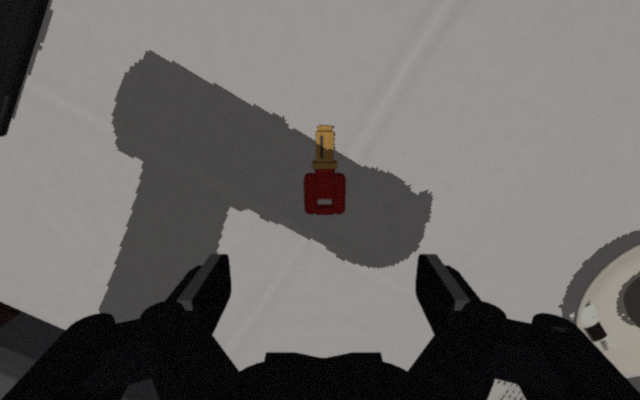

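```bash
python3 - <<'E'
from h import *
s=read_state(); im=get_image("wrist")
t=R.from_quat(s["ee_rot"]).as_matrix()
h=plane(im,(325,193),14,s);b=plane(im,(325,213),14,s);tip=plane(im,(325.5,125),10,s)
print(h,b,tip,np.linalg.norm(b-tip),np.degrees(np.arctan2(*(tip-b)[1::-1])),np.degrees(np.arctan2(t[1,0],t[0,0])))
u=np.array([t[0,0],t[1,0]]);p=s["position"][:2]
# tool axis tilt -> fingertip offset
print("tool z",t[:,2].round(4),"along/across of tip, back rel. TCP:",[( (q[:2]-p)@u, (q[:2]-p)@[-u[1],u[0]]) for q in(tip,b)],s["position"])
E
```

```text
[ 500.6 -131.8   14. ] [ 485.9 -140.7   14. ] [ 546.7 -104.3   10. ] 70.97605229934959 30.908291128767342 31.14061912268565
tool z [-0.0032 -0.003  -1.    ] along/across of tip, back rel. TCP: [(np.float64(56.82577907072887), np.float64(-2.5314821321655554)), (np.float64(-14.03622955799542), np.float64(-2.244143017830022))] [ 496.75318245 -131.5204522   293.25150225]
```

>>> {"fn": "apply_moves", "kwargs": {"fingers": [0,0,0,0,0,0], "dp": [[-0.4,-0.5,-4],[-0.4,-0.5,-8],[-0.4,-0.5,-11.2],[-0.4,-0.5,-12],[-0.4,-0.5,-12],[-0.4,-0.5,-12]], "yaw": [0,0,0,0,0,0]}}

```text
clock: 2.8
position: [494.2, -135.4, 176.6]
ee_rot: [0.963, 0.27, 0.001, 0.002]
contact_force: [-0.5, 0.2, -0.2]
gripper_width: 85.3
```

>>> {"fn": "apply_moves", "kwargs": {"fingers": [0.4,0.7,0.7,0.7,0.7,0.7], "dp": [[0,0,0],[0,0,0],[0,0,0],[0,0,0],[0,0,0],[0,0,0]], "yaw": [0,0,0,0,0,0]}}

```text
clock: 3.4
position: [494.5, -135.4, 177.6]
ee_rot: [0.963, 0.27, 0.002, 0.002]
contact_force: [-1.1, 0.6, 6.0]
gripper_width: 32.5
```

>>> {"fn": "apply_moves", "kwargs": {"fingers": [0.7,0.7,0.7,0.7], "dp": [[0,0,2],[0,0,4],[0,0,5],[0,0,5]], "yaw": [0,0,0,0]}}

```text
clock: 3.8
position: [494.9, -135.5, 228.9]
ee_rot: [0.963, 0.27, 0.004, 0.003]
contact_force: [0.7, 0.4, 0.1]
gripper_width: 32.2
```

```bash
cat > look.py <<'E'
from h import *
import sys
s=read_state(); im=get_image("wrist"); c=im["color"]; print(s["position"].round(1),s["gripper_width"].round(2),s["contact_force"].round(1))
a=np.clip(c[90:390,170:470].astype(float)*1.6,0,255).astype(np.uint8)
d=get_image("side"); g=proj(d,s["position"]-[0,0,165]); x,y=int(g[0]),int(g[1])
x=min(max(x,50),590);y=min(max(y,50),350)
b=cv2.resize(d["color"][y-50:y+50,x-50:x+50],(400,400),interpolation=2)
cv2.imwrite("pics/"+sys.argv[1],np.hstack([cv2.resize(a,(400,400)),b])); 
for k in("brass",):
    for n,i in(("wrist",im),("side",d)):
        L,m=cents(i["color"],k,None if n=="wrist" else (x-50,y-50,x+50,y+50)); print(n,k,sorted(L,key=lambda t:-t[1])[:2])
E
python3 look.py l1.png
```

```text
Traceback (most recent call last):
  File "look.py", line 3, in <module>
    s=read_state(); im=get_image("wrist"); c=im["color"]; print(s["position"].round(1),s["gripper_width"].round(2),s["contact_force"].round(1))
                                                                                       ^^^^^^^^^^^^^^^^^^^^^^^^
AttributeError: 'float' object has no attribute 'round'
```

```bash
sed -i 's/s\["gripper_width"\].round(2)/s["gripper_width"]/' look.py; python3 look.py l1.png
```

```text
[ 494.4 -135.5  227.9] 32.382489012097736 [ 0.7 -0.  -1.2]
wrist brass [([323.1, 165.6], 1236)]
side brass [([324.8, 283.9], 8)]
```

View pics/l1.png

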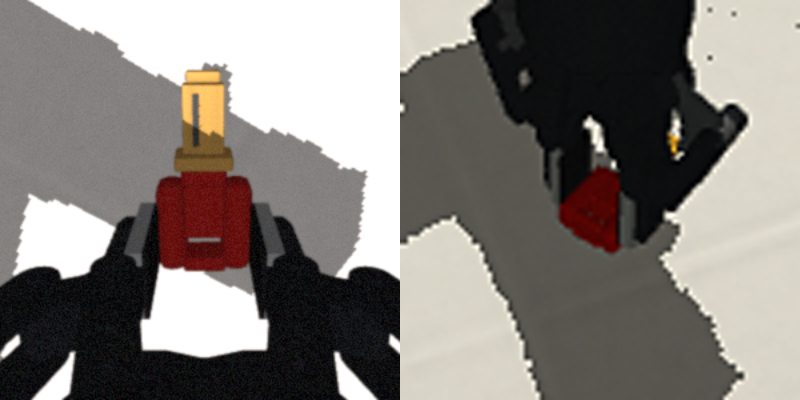

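>>> {"fn": "apply_moves", "kwargs": {"fingers": [0.66,0.64,0.63,0.62], "dp": [[0,0,0],[0,0,0],[0,0,0],[0,0,0]], "yaw": [0,0,0,0]}}

```text
clock: 4.35
position: [494.0, -135.4, 226.5]
ee_rot: [0.963, 0.27, 0.001, 0.002]
contact_force: [0.1, -0.3, -0.6]
gripper_width: 32.6
```

```bash
python3 look.py l2.png
```

```text
[ 494.  -135.4  226.5] 32.61398304297466 [ 0.1 -0.3 -0.6]
wrist brass [([323.2, 164.7], 1182)]
side brass [([324.9, 284.8], 10)]
```

>>> {"fn": "apply_moves", "kwargs": {"fingers": [0.61,0.61], "dp": [[0,0,0],[0,0,0]], "yaw": [0,0]}}

```text
clock: 4.65
position: [494.1, -135.5, 226.7]
ee_rot: [0.963, 0.27, 0.001, 0.002]
contact_force: [1.2, -0.2, -1.4]
gripper_width: 33.5
```

```bash
python3 look.py l3.png
```

```text
[ 494.1 -135.5  226.7] 33.47107034756544 [ 1.2 -0.2 -1.4]
wrist brass [([323.1, 164.8], 1201)]
side brass [([324.9, 284.1], 7)]
```

>>> {"fn": "apply_moves", "kwargs": {"fingers": [0.606,0.606], "dp": [[0,0,0],[0,0,0]], "yaw": [0,0]}}

```text
clock: 4.95
position: [494.1, -135.4, 226.8]
ee_rot: [0.963, 0.27, 0.001, 0.002]
contact_force: [0.2, -0.5, -0.7]
gripper_width: 33.8
```

```bash
python3 look.py l4.png
```

```text
[ 494.1 -135.4  226.8] 33.778026576919196 [ 0.2 -0.5 -0.7]
wrist brass [([323.1, 164.7], 1198)]
side brass [([325.0, 284.2], 6)]
```

>>> {"fn": "apply_moves", "kwargs": {"fingers": [0.602,0.602], "dp": [[0,0,0],[0,0,0]], "yaw": [0,0]}}

```text
clock: 5.25
position: [494.1, -135.5, 226.8]
ee_rot: [0.963, 0.27, 0.001, 0.002]
contact_force: [1.1, 0.0, -1.4]
gripper_width: 34.2
```

```bash
python3 look.py l5.png
```

```text
[ 494.1 -135.5  226.8] 34.23511157154287 [ 1.1  0.  -1.4]
wrist brass [([323.1, 164.7], 1198)]
side brass [([325.0, 284.2], 6)]
```

>>> {"fn": "apply_moves", "kwargs": {"fingers": [0.599,0.599], "dp": [[0,0,0],[0,0,0]], "yaw": [0,0]}}

```text
clock: 5.55
position: [494.2, -135.4, 226.8]
ee_rot: [0.963, 0.27, 0.001, 0.002]
contact_force: [0.2, 0.1, 0.3]
gripper_width: 34.3
```

```bash
python3 look.py l6.png
```

```text
[ 494.2 -135.4  226.8] 34.340238443170506 [0.2 0.1 0.3]
wrist brass [([324.4, 151.2], 706)]
side brass [([323.2, 304.1], 13)]
```

>>> {"fn": "apply_moves", "kwargs": {"fingers": [0.596,0.596], "dp": [[0,0,0],[0,0,0]], "yaw": [0,0]}}

```text
clock: 5.85
position: [494.2, -135.5, 226.9]
ee_rot: [0.963, 0.27, 0.001, 0.002]
contact_force: [0.1, -0.6, -0.4]
gripper_width: 34.5
```

```bash
python3 look.py l7.png
```

```text
[ 494.2 -135.5  226.9] 34.464178403087665 [ 0.1 -0.6 -0.4]
wrist brass [([324.4, 151.3], 702)]
side brass [([323.7, 303.8], 10), ([318.3, 312.3], 6)]
```

View pics/l7.png

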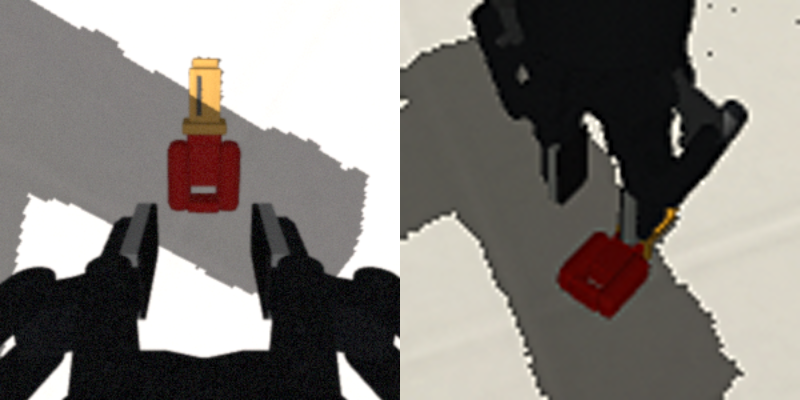

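```bash
python3 - <<'E'
from h import *
s=read_state(); im=get_image("wrist")
t=R.from_quat(s["ee_rot"]).as_matrix()
b=plane(im,(322.8,247),14,s);tip=plane(im,(324.5,135),10,s)
u=t[:2,0]/np.linalg.norm(t[:2,0]);p=s["position"][:2]
print(b,tip,np.linalg.norm(b-tip),np.degrees(np.arctan2(*(tip-b)[1::-1])),np.degrees(np.arctan2(u[1],u[0])),s["position"])
x=(tip-b)[:2]/np.linalg.norm((tip-b)[:2]); P=b[:2]+26*x; print("grip pt",P,"shift",P-p)
# console from stationary-ish lamps in side view
d=get_image("side")
for k in("red","green"):
    L,_=cents(d["color"],k,(240,170,275,215)); print(k,[(u,plane(d,u,98)) for u,a in L])
for q in((110,140),(155,240),(190,280),(130,322),(90,190),(345,270),(240,50)): 
    u=(200+q[0]/4,170+q[1]/4); print(q,[plane(d,u,z).tolist() for z in(4,8,20,50,102)])
E
```

```text
[ 485.1 -142.3   14. ] [ 544.3 -107.5   10. ] 68.7872081131368 30.44862354384053 31.31129994028557 [ 494.14296002 -135.44486997  226.85464032]
grip pt [ 507.51418186 -129.1240958 ] shift [13.37122184  6.32077417]
red [([261.8, 201.4], array([491.1, 146.5,  98. ]))]
green [([256.4, 189.4], array([492.8, 199.1,  98. ]))]
(110, 140) [[431.7, 289.8, 4.0], [431.0, 284.3, 8.0], [428.7, 267.9, 20.0], [422.9, 226.7, 50.0], [413.0, 155.4, 102.0]]
(155, 240) [[435.2, 176.8, 4.0], [434.4, 172.0, 8.0], [432.0, 157.7, 20.0], [426.1, 121.8, 50.0], [415.9, 59.7, 102.0]]
(190, 280) [[445.9, 132.7, 4.0], [445.0, 128.2, 8.0], [442.5, 114.7, 20.0], [436.1, 80.9, 50.0], [425.0, 22.4, 102.0]]
(130, 322) [[404.1, 109.5, 4.0], [403.5, 105.2, 8.0], [401.8, 92.1, 20.0], [397.3, 59.4, 50.0], [389.6, 2.7, 102.0]]
(90, 190) [[408.1, 240.8, 4.0], [407.5, 235.6, 8.0], [405.6, 220.1, 20.0], [401.0, 181.2, 50.0], [393.0, 113.9, 102.0]]
(345, 270) [[535.8, 107.7, 4.0], [534.4, 103.3, 8.0], [530.2, 90.3, 20.0], [519.6, 57.7, 50.0], [501.2, 1.1, 102.0]]
(240, 50) [[543.9, 365.5, 4.0], [542.5, 359.6, 8.0], [538.1, 341.7, 20.0], [527.1, 297.0, 50.0], [508.0, 219.5, 102.0]]
```

>>> {"fn": "apply_moves", "kwargs": {"fingers": [0.4,0.4,0.4,0.4,0.4,0.4,0.7,0.7,0.7,0.7], "dp": [[1.2,0.55,0],[1.2,0.55,0],[1.2,0.55,-2],[1.2,0.55,-4],[1.2,0.55,-5],[1.2,0.55,-5],[1.2,0.55,-5],[1.2,0.55,-5],[1.2,0.55,-5],[1.2,0.55,-5]], "yaw": [0,0,0,0,0,0,0,0,0,0]}}

```text
clock: 7.05
position: [506.5, -129.9, 177.7]
ee_rot: [0.963, 0.27, 0.002, 0.002]
contact_force: [-0.1, 1.1, 3.4]
gripper_width: 31.8
```

>>> {"fn": "apply_moves", "kwargs": {"fingers": [0.7,0.7,0.7,0.7,0.7,0.7,0.7,0.7,0.7,0.7], "dp": [[0,0,4],[0,0,8],[-3,3,12],[-6,7,12],[-9,11,12],[-12,15,12],[-12,20,12],[-12,25,12],[-12,28,12],[-12,30,12]], "yaw": [0,-8,-16,-24,-32,-40,-48,-56,-64,-72]}}

```text
clock: 8.05
position: [386.4, 163.8, 298.2]
ee_rot: [0.954, -0.299, 0.001, 0.003]
contact_force: [1.8, -0.4, -0.1]
gripper_width: 32.0
```

>>> {"fn": "apply_moves", "kwargs": {"fingers": [0.7,0.7,0.7,0.7,0.7,0.7,0.7,0.7,0.7,0.7], "dp": [[0,0,0],[0,0,0],[0,0,0],[0,0,0],[0,0,0],[0,0,0],[0,0,0],[0,0,0],[0,0,0],[0,0,0]], "yaw": [-8,-16,-24,-32,-40,-48,-56,-64,-72,-80]}}

```text
clock: 9.05
position: [386.2, 163.6, 298.3]
ee_rot: [-0.536, 0.844, 0.001, -0.003]
contact_force: [0.2, 0.4, 0.4]
gripper_width: 32.0
```

>>> {"fn": "apply_moves", "kwargs": {"fingers": [0.7,0.7,0.7,0.7,0.7,0.7,0.7,0.7,0.7], "dp": [[0,0,0],[0,0,0],[0,0,0],[0,0,0],[0,0,0],[0,0,0],[0.5,0.5,-1],[1.5,0.9,-4],[1.8,0.9,-6]], "yaw": [-8,-16,-24,-32,-40,-48,-56,-64,-66]}}

```text
clock: 9.95
position: [404.5, 172.9, 237.6]
ee_rot: [0.012, 1.0, 0.003, -0.001]
contact_force: [-0.1, -0.1, -0.7]
gripper_width: 32.1
```

```bash
python3 - <<'E'
from h import *
s=read_state(); t=R.from_quat(s["ee_rot"]).as_matrix(); print(s["position"],t[:,0].round(3))
d=get_image("side");w=get_image("wrist")
cv2.imwrite("pics/lev0.png",np.hstack([cv2.resize(d["color"][150:270,180:300],(400,400),interpolation=2),cv2.resize(np.clip(w["color"][90:390,170:470]*1.5,0,255).astype(np.uint8),(400,400))]))
E
```

```text
[404.54110598 172.88017023 237.60200074] [-1.     0.024  0.002]
```

View pics/lev0.png

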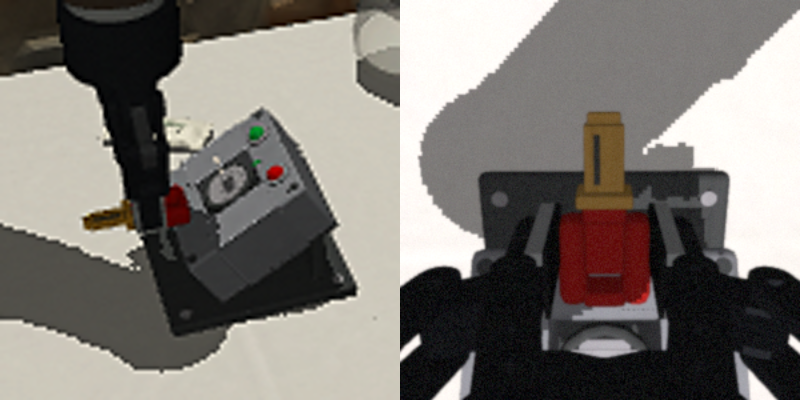

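>>> {"fn": "apply_moves", "kwargs": {"fingers": [0.65,0.63,0.62,0.615,0.615,0.615,0.615,0.615], "dp": [[0,0,0],[0,0,0],[0,0,-0.5],[0,0,-0.9],[0,0,-1.3],[0,0,-1.6],[0,0,-1.6],[0,0,-1.6]], "yaw": [0,0,0,0,0,0,0,0]}}

```text
clock: 10.85
position: [403.7, 172.7, 222.1]
ee_rot: [0.01, 1.0, 0.002, -0.002]
contact_force: [-4.1, 1.4, 7.5]
gripper_width: 33.2
```

```bash
cat > pitch.py <<'E'
from h import *
s=read_state(); w=get_image("wrist"); c=w["color"]
L,m=cents(c,"brass"); n,l,st,ce=cv2.connectedComponentsWithStats(m); i=1+np.argmax(st[1:,4]); x,y,ww,hh,a=st[i]
print("pos",s["position"].round(1),"w",round(s["gripper_width"],2),"F",s["contact_force"].round(1),"brass",(x,y,ww,hh,a))
# blade-tip row and head-back row -> tool-frame direction in plane tool y=0; widths give depth
Z=w["tool_from_camera"]
def tool(uv,depth): return (Z@np.append(np.linalg.solve(w["mtx"],[*uv,1.])*depth,1))[:3]
ys=np.where(l==i)[0]
wid=lambda r:(l[r]==i).sum()
rows=[r for r in range(y,y+hh)]
wd=np.array([wid(r) for r in rows]); print("widths",wd[::max(1,hh//12)])
sh=[r for r,q in zip(rows,wd) if q>1.22*np.median(wd)]
rb=[r for r,q in zip(rows,wd) if abs(q-np.median(wd))<=0.12*np.median(wd)]
f=w["mtx"][0,0]; k=np.polyfit(rb,[wid(r) for r in rb],1)
a,b=rb[0]+2,rb[-1]-2; P=[tool((x+ww/2,r),f*14/np.polyval(k,r)) for r in(a,b)]; d=P[0]-P[1]
print("tool pts",[p.round(1).tolist() for p in P],"len",np.linalg.norm(d).round(1),"pitch",np.degrees(np.arctan2(d[2],d[0])).round(1),"side",np.degrees(np.arctan2(d[1],np.hypot(d[0],d[2]))).round(1))
E
python3 pitch.py
```

```text
pos [403.7 172.7 222.1] w 33.17 F [-4.1  1.4  7.5] brass (np.int32(309), np.int32(185), np.int32(28), np.int32(48), np.int32(867))
widths [ 2 11 18 15 20 17 22 19 19 20 21 26]
tool pts [[4.9, 0.4, 263.9], [-6.2, 0.4, 230.5]] len 35.2 pitch 71.6 side -0.0
```

```bash
cat > pitch.py <<'E'
from h import *
from scipy.optimize import least_squares
s=read_state(); w=get_image("wrist"); c=w["color"]
L,m=cents(c,"brass"); m=cv2.morphologyEx(m,cv2.MORPH_CLOSE,np.ones((7,7)))
n,l,st,ce=cv2.connectedComponentsWithStats(m); i=1+np.argmax(st[1:,4]); x,y,ww,hh,a=map(int,st[i])
print("pos",s["position"].round(1),"w",round(s["gripper_width"],2),"F",s["contact_force"].round(1),"T",s["wrist_torque"].round(2),"brass",(x,y,ww,hh,a))
C=np.linalg.inv(w["tool_from_camera"])
def row(p): q=w["mtx"]@(C@[p[0],0,p[1],1])[:3]; return q[1]/q[2]
def f(v):
    th,g=v; d=np.array([np.cos(th),np.sin(th)]); nr=np.array([np.sin(th),-np.cos(th)]); P=np.array([0,170.7])
    return [row(P+(28-g)*d+3*nr)-y, row(P+(-5-g)*d+7*nr)-(y+hh)]
for t0 in(0.2,0.9):
    r=least_squares(f,[t0,-18]); print("pitch",np.degrees(r.x[0]).round(1),"g",r.x[1].round(1),"res",r.fun.round(1))
cv2.imwrite("pics/p.png",np.clip(c[90:390,170:470]*1.5,0,255).astype(np.uint8))
E
python3 pitch.py
```

```text
pos [403.7 172.7 222.1] w 33.11 F [-5.3  1.1  6.9] T [0.37 1.16 0.06] brass (303, 177, 40, 66, 1700)
pitch 27.8 g -12.5 res [0. 0.]
pitch 27.8 g -12.5 res [0. 0.]
```

>>> {"fn": "apply_moves", "kwargs": {"fingers": [0.615,0.615,0.615,0.615,0.615], "dp": [[0,0,-0.3],[0,0,-0.6],[0,0,-0.9],[0,0,-0.9],[0,0,-0.9]], "yaw": [0,0,0,0,0]}}

```text
clock: 11.45
position: [403.6, 172.7, 215.6]
ee_rot: [0.009, 1.0, 0.002, -0.002]
contact_force: [-6.5, -1.5, 18.7]
gripper_width: 33.1
```

```bash
python3 pitch.py
```

```text
pos [403.6 172.7 215.6] w 33.05 F [-6.5 -1.5 18.7] T [-0.51  1.49 -0.02] brass (304, 184, 39, 60, 1125)
pitch 39.0 g -10.8 res [0. 0.]
pitch 39.0 g -10.8 res [0. 0.]
```

>>> {"fn": "apply_moves", "kwargs": {"fingers": [0.613,0.613,0.613,0.613,0.613,0.613], "dp": [[0.2,0,-0.2],[0.3,0,-0.4],[0.4,0,-0.6],[0.5,0,-0.8],[0.5,0,-0.8],[0.5,0,-0.8]], "yaw": [0,0,0,0,0,0]}}

```text
clock: 12.1
position: [406.9, 172.6, 210.3]
ee_rot: [0.009, 1.0, 0.002, -0.003]
contact_force: [-17.3, 3.3, 27.1]
gripper_width: 33.1
```

```bash
python3 pitch.py; cp pics/p.png pics/p2.png
```

```text
pos [406.9 172.6 210.3] w 33.05 F [-17.3   3.3  27.1] T [0.86 4.46 0.04] brass (304, 186, 39, 55, 908)
pitch 45.8 g -11.7 res [ 0. -0.]
pitch 45.8 g -11.7 res [ 0. -0.]
```

View pics/p2.png

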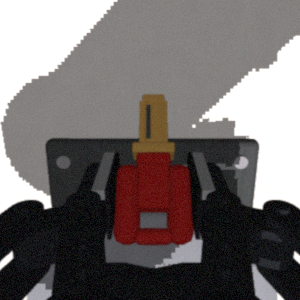

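>>> {"fn": "apply_moves", "kwargs": {"fingers": [0.608,0.608,0.608,0.608,0.608], "dp": [[0.15,0,-0.1],[0.3,0,-0.3],[0.4,0,-0.5],[0.5,0,-0.6],[0.5,0,-0.6]], "yaw": [0,0,0,0,0]}}

```text
clock: 12.65
position: [410.0, 172.5, 206.7]
ee_rot: [0.008, 1.0, 0.002, -0.004]
contact_force: [-18.4, 4.9, 25.1]
gripper_width: 33.5
```

```bash
python3 pitch.py
```

```text
pos [410.  172.5 206.7] w 33.53 F [-18.4   4.9  25.1] T [1.16 4.71 0.03] brass (304, 186, 40, 53, 790)
pitch 48.1 g -12.6 res [-0. -0.]
pitch 48.1 g -12.6 res [ 0. -0.]
```

>>> {"fn": "apply_moves", "kwargs": {"fingers": [0.7,0.7,0.7,0.7,0.7,0.7], "dp": [[0,0,0],[0,0,0],[-1,0,1],[-3,0,4],[-4,0,6],[-4,0,6]], "yaw": [0,0,0,0,0,0]}}

```text
clock: 13.3
position: [369.8, 172.7, 268.9]
ee_rot: [0.008, 1.0, 0.004, -0.002]
contact_force: [0.4, -0.3, -0.7]
gripper_width: 33.0
```

```bash
python3 pitch.py; python3 - <<'E'
from h import *
s=read_state();d=get_image("side");w=get_image("wrist")
a=d["color"][150:270,170:290]
cv2.imwrite("pics/q1.png",np.hstack([cv2.resize(a,(400,400),interpolation=2),cv2.resize(np.clip(w["color"][140:300,230:390]*1.5,0,255).astype(np.uint8),(400,400),interpolation=2)]))
L,m=cents(d["color"],"brass",(150,120,300,280)); print(L)
ys,xs=np.where(m>0); n=np.array([0,1.,0]); 
def vp(uv,y0): o,r=ray(d,uv); return o+r*(y0-o[1])/r[1]
pts=np.array([vp((u,v),s["position"][1]-7) for u,v in zip(xs,ys)])[:,[0,2]].astype(np.float32)
v=cv2.fitLine(pts,cv2.DIST_L2,0,.01,.01).ravel(); print("dir",np.degrees(np.arctan2(v[1],v[0])),pts.min(0),pts.max(0),len(pts))
E
```

```text
[([160.6, 125.6], 25), ([167.1, 146.0], 22), ([270.8, 147.5], 32), ([198.3, 212.1], 24)]
dir -17.131454 [271.67944  79.97941] [543.9864  316.54822] 115Traceback (most recent call last):
  File "pitch.py", line 5, in <module>
    n,l,st,ce=cv2.connectedComponentsWithStats(m); i=1+np.argmax(st[1:,4]); x,y,ww,hh,a=map(int,st[i])
                                                       ~~~~~~~~~^^^^^^^^^^
    return _wrapfunc(a, 'argmax', axis=axis, out=out, **kwds)
    return bound(*args, **kwds)
ValueError: attempt to get argmax of an empty sequence
```

View pics/q1.png

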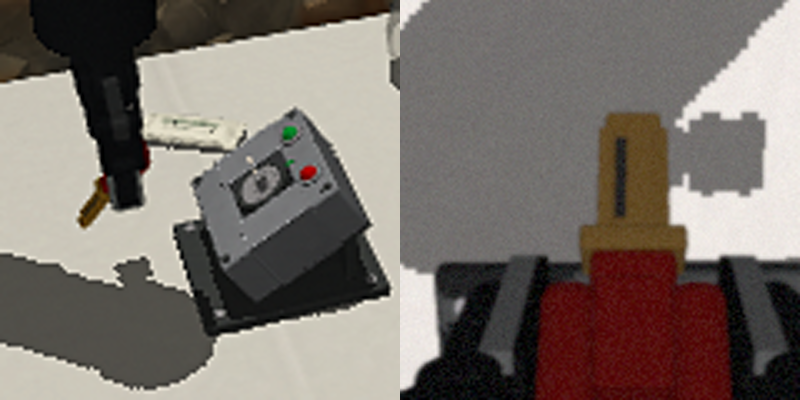

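```bash
python3 - <<'E'
from h import *
s=read_state();d=get_image("side");w=get_image("wrist")
t=R.from_quat(s["ee_rot"]).as_matrix()
P=[]
for a,b in(((323.6,186),(193.8,216.8)),((323.6,231),(201.2,206.8))):
    p,e=two(ray(w,a,s),ray(d,b)); P.append(p); print("world",p,"miss",e,"tool",(t.T@(p-s["position"])).round(1))
v=P[0]-P[1]; print(np.linalg.norm(v),np.degrees(np.arctan2(-v[2],-v[0])))
L,m=cents(d["color"],"brass",(185,195,210,225)); ys,xs=np.where(m>0); print(sorted(zip(ys.tolist(),xs.tolist())))
def vp(uv,y0): o,r=ray(d,uv); return o+r*(y0-o[1])/r[1]
pts=np.array([vp((u,v),172) for u,v in zip(xs,ys)])[:,[0,2]].astype(np.float32)
v=cv2.fitLine(pts,cv2.DIST_L2,0,.01,.01).ravel(); print("dir",np.degrees(np.arctan2(v[1],v[0])),pts.min(0),pts.max(0))
# wrist row predictions for tip and shoulder at several pitches
C=np.linalg.inv(w["tool_from_camera"])
def row(p): q=w["mtx"]@(C@[p[0],0,p[1],1])[:3]; return q[1]/q[2]
for th in(45,50,55,60,65):
    th_=np.radians(th);dd=np.array([np.cos(th_),np.sin(th_)]);n=np.array([dd[1],-dd[0]])
    print(th,[[round(row(np.array([0,170.7])+(x-g)*dd+h*n),1) for x,h in((28,3),(0,7),(-5,7))] for g in(-12,-15,-18)])
E
```

```text
world [336.9 174.3  75.5] miss 0.6 tool [ 31.7   0.6 191. ]
world [355.  174.4  97.7] miss 3.6 tool [ 13.8   1.1 168.7]
28.643672948838123 50.80911194401467
[(208, 200), (209, 200), (209, 201), (210, 200), (210, 201), (210, 202), (211, 196), (211, 199), (211, 200), (212, 195), (212, 198), (212, 199), (213, 198), (213, 200), (214, 197), (214, 198), (214, 199), (215, 194), (215, 196), (215, 197), (215, 198), (216, 195), (216, 196), (217, 197), (218, 194), (218, 195)]
dir 50.942223 [336.4287   73.04131] [356.95462  97.77326]
45 [[np.float64(185.1), np.float64(230.8), np.float64(240.6)], [np.float64(180.3), np.float64(225.1), np.float64(234.7)], [np.float64(175.6), np.float64(219.5), np.float64(228.9)]]
50 [[np.float64(188.1), np.float64(230.6), np.float64(239.9)], [np.float64(183.7), np.float64(225.1), np.float64(234.3)], [np.float64(179.3), np.float64(219.8), np.float64(228.8)]]
55 [[np.float64(191.5), np.float64(230.5), np.float64(239.4)], [np.float64(187.4), np.float64(225.4), np.float64(234.0)], [np.float64(183.3), np.float64(220.4), np.float64(228.8)]]
60 [[np.float64(195.3), np.float64(230.7), np.float64(239.0)], [np.float64(191.5), np.float64(225.9), np.float64(234.0)], [np.float64(187.7), np.float64(221.3), np.float64(229.1)]]
65 [[np.float64(199.3), np.float64(231.1), np.float64(238.8)], [np.float64(195.8), np.float64(226.7), np.float64(234.1)], [np.float64(192.5), np.float64(222.4), np.float64(229.6)]]
```

>>> {"fn": "apply_moves", "kwargs": {"fingers": [0.7,0.7,0.7,0.7,0.7,0.7,0.7,0.7,0.7,0.7], "dp": [[0,0,0],[0,0,0],[0,0,0],[0,0,0],[0,0,0],[0,0,0],[0,0,0],[0,0,0],[0,0,0],[0,0,0]], "yaw": [8,16,24,32,40,48,56,64,72,80]}}

```text
clock: 14.55
position: [370.5, 172.3, 264.7]
ee_rot: [-0.638, 0.77, -0.002, -0.005]
contact_force: [0.2, 1.1, -1.0]
gripper_width: 33.2
```

>>> {"fn": "apply_moves", "kwargs": {"fingers": [0.7,0.7,0.7,0.7,0.7,0.7,0.7,0.7,0.7,0.7], "dp": [[0,0,0],[0,0,0],[0,0,0],[0,0,0],[0,0,0],[0,0,0],[0,0,0],[0,0,0],[0,0,0],[0,0,0]], "yaw": [8,16,24,32,40,48,56,64,72,80]}}

```text
clock: 15.55
position: [370.8, 172.2, 263.7]
ee_rot: [0.984, -0.177, 0.005, 0.004]
contact_force: [0.1, 0.6, -0.7]
gripper_width: 33.2
```

>>> {"fn": "apply_moves", "kwargs": {"fingers": [0.7,0.7,0.7,0.7,0.7], "dp": [[0,0,0],[0.8,0,-2],[1.7,0,-3.5],[1.7,0,-3.5],[1.7,0,-3.5]], "yaw": [8,16,18.7,18.7,18.7]}}

```text
clock: 16.05
position: [387.9, 172.0, 227.9]
ee_rot: [1.0, -0.016, 0.004, 0.004]
contact_force: [0.4, 0.3, -0.5]
gripper_width: 33.1
```

>>> {"fn": "apply_moves", "kwargs": {"fingers": [0.64,0.615,0.612,0.612,0.612,0.612,0.612], "dp": [[0.3,0,0],[0.6,0,0],[0.9,0,0],[1.1,0,0],[1.3,0,0],[1.3,0,0],[1.3,0,0]], "yaw": [0,0,0,0,0,0,0]}}

```text
clock: 16.75
position: [397.7, 169.9, 226.4]
ee_rot: [1.0, -0.017, -0.001, 0.007]
contact_force: [-10.3, 2.1, -2.6]
gripper_width: 33.3
```

>>> {"fn": "apply_moves", "kwargs": {"fingers": [0.61,0.61,0.61,0.61,0.61,0.61], "dp": [[0.3,0,0.1],[0.5,0,0.1],[0.7,0,0.1],[0.9,0,0.1],[0.9,0,0.1],[0.9,0,0.1]], "yaw": [0,0,0,0,0,0]}}

```text
clock: 17.35
position: [403.6, 167.7, 225.8]
ee_rot: [1.0, -0.019, -0.006, 0.01]
contact_force: [-9.7, 0.1, -2.1]
gripper_width: 33.6
```

```bash
python3 - <<'E'
from h import *
s=read_state();d=get_image("side");w=get_image("wrist"); print(s["position"],s["contact_force"],s["wrist_torque"])
cv2.imwrite("pics/q2s.png",d["color"]);cv2.imwrite("pics/q2w.png",w["color"])
h=cv2.cvtColor(d["color"],cv2.COLOR_BGR2HSV); m=cv2.inRange(h,(12,100,30),(32,255,255))[170:240,190:270]; ys,xs=np.where(m); print(len(xs),sorted(zip((ys+170).tolist(),(xs+190).tolist()))[:60])
E
```

```text
[403.59125803 167.67991049 225.81731127] [-9.71058399  0.06513576 -2.06683571] [ 0.046464    2.78006492 -0.0288875 ]
23 [(216, 230), (217, 230), (218, 230), (219, 230), (219, 231), (220, 230), (220, 231), (221, 230), (221, 231), (221, 232), (222, 230), (222, 231), (222, 232), (223, 230), (223, 231), (223, 232), (223, 233), (224, 231), (224, 232), (224, 233), (225, 233), (225, 234), (226, 234)]
```

>>> {"fn": "apply_moves", "kwargs": {"fingers": [0.7,0.7,0.7,0.7,0.7,0.7,0.7], "dp": [[0,0,0],[-1,0,0],[-2.5,0.3,1],[-3,0.4,4],[-3,0.4,5],[-3,0.4,5],[-3,0.4,5]], "yaw": [0,0,0,0,0,0,0]}}

```text
clock: 18.15
position: [373.5, 171.6, 275.7]
ee_rot: [1.0, -0.019, -0.005, 0.01]
contact_force: [-0.1, 0.0, -1.1]
gripper_width: 33.0
```

```bash
python3 - <<'E'
from h import *
import pickle
s=read_state();d=get_image("side");w=get_image("wrist"); print(s["position"],R.from_quat(s["ee_rot"]).as_matrix().round(4).tolist())
pickle.dump((s,d,w),open("q3.pkl","wb"))
g=proj(d,s["position"]-[0,0,180]).astype(int); print(g)
a=d["color"][g[1]-40:g[1]+40,g[0]-40:g[0]+40]
cv2.imwrite("pics/q3.png",np.hstack([cv2.resize(a,(480,480),interpolation=2),cv2.resize(np.clip(w["color"][140:300,270:376]*1.5,0,255).astype(np.uint8),(318,480),interpolation=2)]))
h=cv2.cvtColor(d["color"],cv2.COLOR_BGR2HSV); m=cv2.inRange(h,(12,100,30),(32,255,255)); y0,x0=g[1]-30,g[0]-40; m=m[y0:y0+70,x0:x0+80]; ys,xs=np.where(m); print(len(xs),sorted(zip((ys+y0).tolist(),(xs+x0).tolist())))
E
```

```text
[373.51101608 171.57079091 275.69678857] [[0.9992, -0.0376, -0.0112], [-0.0378, -0.9991, -0.0197], [-0.0105, 0.0201, -0.9997]]
[209 206]
41 [(200, 213), (201, 213), (201, 214), (202, 213), (202, 214), (203, 214), (204, 214), (204, 215), (205, 214), (205, 215), (205, 216), (206, 214), (206, 215), (206, 216), (206, 217), (207, 214), (207, 215), (207, 216), (207, 217), (207, 218), (208, 214), (208, 215), (208, 216), (208, 217), (208, 218), (208, 219), (208, 220), (209, 216), (209, 217), (209, 218), (209, 219), (209, 220), (209, 221), (210, 218), (210, 219), (210, 220), (210, 221), (211, 219), (211, 220), (211, 221), (212, 221)]
```

View pics/q3.png

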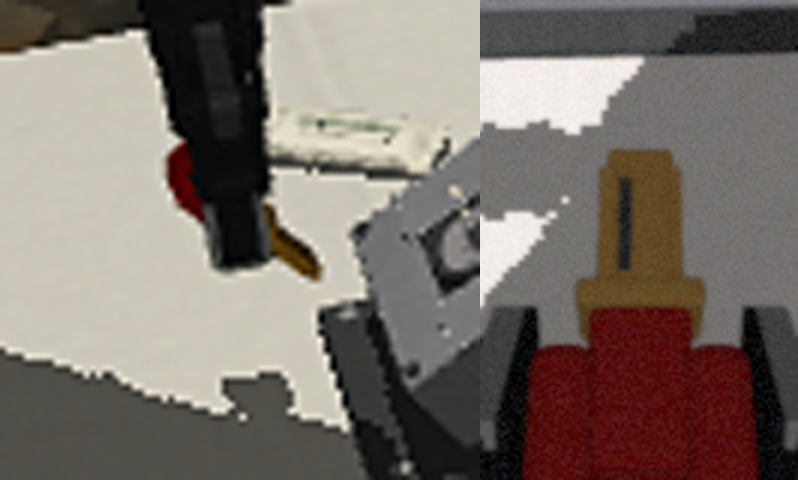

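```bash
python3 - <<'E'
from h import *
import pickle
s,d,w=pickle.load(open("q3.pkl","rb")); t=R.from_quat(s["ee_rot"]).as_matrix()
h=cv2.cvtColor(d["color"],cv2.COLOR_BGR2HSV); m=cv2.inRange(h,(12,100,30),(32,255,255)); ys,xs=np.where(m[176:246,169:249]); 
def vp(uv,y0): o,r=ray(d,uv); return o+r*(y0-o[1])/r[1]
for y0 in(165,171,178):
    p=np.array([vp((u+169,v+176),y0) for u,v in zip(xs,ys)])[:,[0,2]].astype(np.float32); v=cv2.fitLine(p,cv2.DIST_L2,0,.01,.01).ravel(); print(y0,"side pitch",np.degrees(np.arctan(-v[1]/v[0])),p.min(0),p.max(0))
for dv in(-.7,0,.7):
    T,e=two(ray(w,(323.3,190.5),s),ray(d,(221.5,211+dv))); o,r=ray(w,(323.3,233.3),s)
    c=(o-T)@r; disc=c*c-((o-T)@(o-T)-28.3**2)
    if disc>0:
        for k in(-1,1):
            S=o+r*(-c+k*disc**.5); v=T-S; print("tip",T,(t.T@(T-s["position"])).round(1),"miss",e,"sh tool",(t.T@(S-s["position"])).round(1),"pitch",np.degrees(np.arctan2(-v[2],v[0]))-8.1)
L,_=cents(w["color"],"red");print([x for x in L if x[1]>60]);L,_=cents(w["color"],"green");print(L)
for k in("red","green"):
    L,_=cents(d["color"],k,(240,170,275,215)); print(k,[(u,plane(d,u,98).tolist()) for u,a in L])
E
```

```text
165 side pitch 66.12579 [383.19644  79.23366] [398.47177 117.08669]
171 side pitch 66.1257 [383.78464  74.73277] [399.18167  112.887375]
178 side pitch 66.12572 [384.4709    69.481735] [400.00992  107.988174]
tip [400.5 167.2  81.5] [ 29.2  -0.6 193.9] miss 2.3 sh tool [ 16.8  -0.3 168.5] pitch 56.50978200210637
tip [400.5 167.2  81.5] [ 29.2  -0.6 193.9] miss 2.3 sh tool [ 2.200e+00 -2.000e-01  2.023e+02] pitch -24.79324032540466
tip [400.2 167.1  79.7] [ 28.9  -0.5 195.7] miss 2.0 sh tool [ 15.8  -0.3 170.6] pitch 55.06214926689786
tip [400.2 167.1  79.7] [ 28.9  -0.5 195.7] miss 2.0 sh tool [ 1.700e+00 -2.000e-01  2.035e+02] pitch -23.34713826765973
tip [399.8 167.1  77.8] [ 28.5  -0.5 197.6] miss 1.7 sh tool [ 14.9  -0.3 172.8] pitch 53.7426661622523
tip [399.8 167.1  77.8] [ 28.5  -0.5 197.6] miss 1.7 sh tool [ 1.100e+00 -2.000e-01  2.047e+02] pitch -22.02771382775319
[([294.1, 325.3], 63), ([352.3, 325.1], 74), ([322.5, 326.6], 158)]
[([304.2, 6.7], 103)]
red [([261.8, 201.4], [491.1, 146.5, 98.0])]
green [([256.4, 189.4], [492.8, 199.1, 98.0])]
```

```bash
python3 - <<'E'
from h import *
import pickle
s,d,w=pickle.load(open("q3.pkl","rb")); g=cv2.cvtColor(w["color"],cv2.COLOR_BGR2GRAY)
print(proj(w,[463,172,77],s))
roi=cv2.GaussianBlur(g,(3,3),0)[25:125,262:392]
th,b=cv2.threshold(roi,0,255,cv2.THRESH_OTSU); print("otsu",th)
for nm,bb in(("bright",b),("dark",255-b)):
    for c in cv2.findContours(bb,cv2.RETR_LIST,cv2.CHAIN_APPROX_NONE)[0]:
        if cv2.contourArea(c)>60 and len(c)>=8:
            e=cv2.fitEllipse(c); u=(e[0][0]+262,e[0][1]+25); print(nm,round(cv2.contourArea(c)),[round(x,1) for x in u],[round(x,1) for x in e[1]],round(e[2]),plane(w,u,77,s))
cv2.imwrite("pics/q4.png",np.hstack([cv2.resize(cv2.convertScaleAbs(w["color"][25:125,262:392],alpha=1.5),(520,400),interpolation=2),cv2.resize(cv2.cvtColor(b,8),(260,200))[[*range(200)]*2]]))
E
```

```text
[307.77252941  67.17273661]
otsu 66.0
bright 300 [302.8, 58.2] [14.0, 40.8] 82 [467.1 174.2  77. ]
bright 3586 [305.9, 61.8] [65.6, 70.7] 95 [465.4 172.8  77. ]
bright 6058 [330.4, 77.9] [107.7, 143.0] 81 [457.7 161.2  77. ]
dark 208 [303.5, 58.5] [13.0, 37.2] 84 [467.  173.8  77. ]
dark 3806 [305.9, 61.8] [67.5, 72.6] 95 [465.4 172.8  77. ]
dark 6500 [307.0, 61.8] [87.9, 106.1] 85 [465.4 172.2  77. ]
```

>>> {"fn": "apply_moves", "kwargs": {"fingers": [0.7,0.7,0.7,0.7,0.7,0.7,0.7], "dp": [[0,0,2.5],[2,0.3,3],[4.5,0.6,3],[6.4,0.63,1.8],[6.4,0.63,1.2],[6.4,0.63,1.2],[6.4,0.63,1.2]], "yaw": [0,0,0,0,0,0,0]}}

```text
clock: 18.95
position: [436.9, 177.4, 286.3]
ee_rot: [1.0, -0.019, -0.007, 0.012]
contact_force: [-1.0, -0.2, -0.6]
gripper_width: 32.8
```

```bash
python3 - <<'E'
from h import *
import pickle
s0,d0,w0=pickle.load(open("q3.pkl","rb"))
s=read_state();d=get_image("side");w=get_image("wrist"); t=R.from_quat(s["ee_rot"]).as_matrix(); print(s["position"],s["contact_force"].round(1),t[:,2].round(4))
tipt=np.array([28.9,-.5,195.7]); n=np.array([.866,0,-.5])
c=tipt-3*n; print("tip centre world",(s["position"]+t@c).round(1))
a=d["color"][160:240,215:295]
cv2.imwrite("pics/q5.png",np.hstack([cv2.resize(cv2.convertScaleAbs(a,alpha=1.3),(480,480),interpolation=2),cv2.resize(cv2.convertScaleAbs(w["color"][140:300,270:376],alpha=1.5),(318,480),interpolation=2)]))
print("side px: hole",proj(d,[466,173.3,77]),"tip",proj(d,s["position"]+t@tipt))
E
```

```text
[436.88571322 177.37227404 286.2578421 ] [-1.  -0.2 -0.6] [-0.0147 -0.023  -0.9996]
tip centre world [460.3 172.3  88.8]
side px: hole [249.01567309 204.53297634] tip [247.42930517 200.57320396]
```

View pics/q5.png

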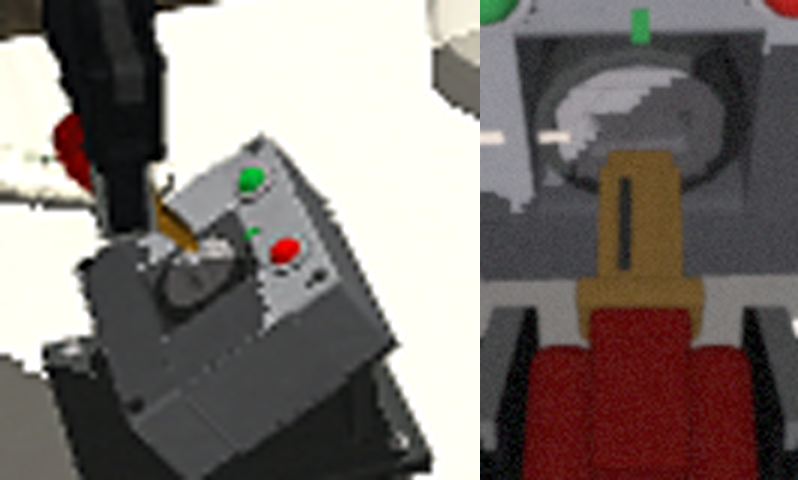

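```bash
python3 - <<'E'
from h import *
from scipy.optimize import least_squares
w=get_image("wrist"); d=get_image("side"); s=read_state(); C=np.linalg.inv(w["tool_from_camera"]); t=R.from_quat(s["ee_rot"]).as_matrix()
def cam(p): q=(C@[p[0],-.4,p[1],1])[:3]; return (w["mtx"]@q)[1]/q[2], q[2]
def pt(v,x,h): th,ox,oz=v; return np.array([ox,oz])+x*np.array([np.cos(th),np.sin(th)])+h*np.array([np.sin(th),-np.cos(th)])
def f(v):
    r=[]
    for x,h,row,dep in((28,3,190,None),(0,7,233.3,150.4),(-5,7,242.7,None),(1,3,None,160.8),(23,3,196,169)):
        a,z=cam(pt(v,x,h))
        if row: r.append((a-row)/.8)
        if dep: r.append((z-dep)/2)
    p=pt(v,28,3); px=proj(d,s["position"]+t@[p[0],-.4,p[1]]); r+=list((px-[247.6,201.2])/.6)
    return r
for t0 in(.9,1.2):
    r=least_squares(f,[t0,14,170]); J=np.linalg.inv(r.jac.T@r.jac); print(np.degrees(r.x[0]),r.x[1:],"sd deg",np.degrees(J[0,0]**.5),"res",np.round(r.fun,1))
c=pt(r.x,28,0); print("tip centre world",s["position"]+t@[c[0],-.4,c[1]], "tip tool",c)
# blade line slope in side image for pitches
for th in(50,55,60,65,70):
    v=[np.radians(th),*(c-28*np.array([np.cos(np.radians(th)),np.sin(np.radians(th))]))]
    a,b=[proj(d,s["position"]+t@[p[0],-.4,p[1]]) for p in(pt(v,27,3),pt(v,12,3))]; print(th,"img slope",np.degrees(np.arctan2(a[1]-b[1],a[0]-b[0])))
m=cv2.inRange(cv2.cvtColor(d["color"],cv2.COLOR_BGR2HSV),(12,90,30),(32,255,255))[188:206,236:252]
for r_ in m: print("".join("#" if q else "." for q in r_))
E
```

```text
48.70847127002737 [  9.19722905 178.72425018] sd deg 1.3964283584275434 res [-0.8 -0.3  2.  -0.1 -1.2  1.5  0.5  0.8 -1. ]
48.70847104641075 [  9.19722891 178.72425049] sd deg 1.396428516274246 res [-0.8 -0.3  2.  -0.1 -1.2  1.5  0.5  0.8 -1. ]
tip centre world [462.33069214 172.91877936  87.39713407] tip tool [ 27.67416538 199.76237823]
50 img slope 36.81682179783317
55 img slope 42.48480401756603
60 img slope 48.33010273393407
65 img slope 54.32719847962995
70 img slope 60.4407688272774
................
................
................
.....#..........
.....#..........
.....#..........
.....###........
.....####.......
.....####.......
.....######.....
......#####.....
........####....
.........###....
...........#....
................
................
................
................
```

>>> {"fn": "apply_moves", "kwargs": {"fingers": [0.7,0.7,0.7,0.7,0.7,0.7,0.7], "dp": [[-0.15,0.08,0],[0.05,0.07,-0.4],[0.25,0.07,-0.8],[0.45,0.06,-1.1],[0.6,0.06,-1.35],[0.6,0.06,-1.35],[0.6,0.06,-1.35]], "yaw": [0,0,0,0,0,0,0]}}

```text
clock: 19.85
position: [442.5, 178.4, 275.1]
ee_rot: [1.0, -0.019, -0.007, 0.011]
contact_force: [-8.5, 0.1, 13.1]
gripper_width: 33.2
```

```bash
python3 - <<'E'
from h import *
s=read_state();print(s["position"],s["contact_force"],s["wrist_torque"],s["joint_vel"].max())
E
```

```text
[442.51963482 178.38215607 275.09665789] [-8.49775748  0.11592564 13.14574076] [ 0.31024237  2.43836261 -0.00750734] 0.0026949639350956184
```

>>> {"fn": "apply_moves", "kwargs": {"fingers": [0.7,0.7,0.7,0.7], "dp": [[0.1,0,-0.3],[0.0,0,-0.35],[-0.05,0,-0.4],[-0.05,0,-0.4]], "yaw": [0,0,0,0]}}

```text
clock: 20.25
position: [442.0, 178.6, 274.6]
ee_rot: [1.0, -0.018, -0.006, 0.011]
contact_force: [-9.7, 0.7, 25.6]
gripper_width: 33.2
```

```bash
python3 - <<'E'
from h import *
import pickle
s0,d,w=pickle.load(open("q3.pkl","rb"))
s=dict(s0); s["position"]=np.array([436.9,177.4,286.3]); s["ee_rot"]=np.array([1,-.019,-.007,.012])/np.linalg.norm([1,-.019,-.007,.012])
H=np.array([466,173.3,77.]); up=np.array([.866,-.026,.5]); n=np.array([-.5,.015,.866])
for k in(-21,-5.85,-3.85,0,3.85,5.85,21): print(k,proj(w,H+k*up,s).round(1))
print("green lamp/mark px seen: mark (323,148)"," lamps 36 up:",proj(w,H+36*up,s).round(1))
cur=read_state(); w2=get_image("wrist"); g=cv2.cvtColor(w2["color"],cv2.COLOR_BGR2GRAY); print(cur["position"])
print("pred hole now",[proj(w2,H+k*up,cur).round(1).tolist() for k in(-5.85,0,5.85,21,25)])
for c in(300,305,345,350): print(c,g[90:215:2,c-1:c+2].mean(1).astype(int).tolist())
print("mid",g[90:215:2,318:328].mean(1).astype(int).tolist())
L,_=cents(w2["color"],"green");print(L)
E
```

```text
-21 [320.1 204.6]
-5.85 [320.1 187.7]
-3.85 [320.1 185.3]
0 [320.1 180.6]
3.85 [320.1 175.8]
5.85 [320.  173.2]
21 [320.  152.1]
green lamp/mark px seen: mark (323,148)  lamps 36 up: [320.  128.3]
[442.04128918 178.56030701 274.55393332]
pred hole now [[323.4, 202.7], [323.5, 195.6], [323.6, 188.1], [323.9, 166.8], [324.0, 160.7]]
300 [79, 77, 77, 76, 80, 80, 79, 77, 79, 79, 79, 79, 78, 79, 86, 96, 108, 111, 106, 101, 99, 97, 99, 98, 97, 96, 97, 96, 97, 97, 96, 97, 97, 97, 96, 96, 92, 89, 53, 37, 34, 36, 38, 39, 48, 54, 52, 58, 65, 94, 105, 105, 97, 88, 65, 74, 63, 50, 51, 41, 25, 22, 29]
305 [77, 76, 78, 78, 78, 78, 79, 80, 80, 79, 79, 78, 79, 81, 87, 99, 110, 111, 106, 102, 100, 98, 98, 97, 97, 98, 98, 96, 98, 98, 98, 98, 94, 95, 96, 97, 96, 88, 56, 40, 39, 39, 43, 51, 54, 50, 63, 95, 108, 106, 97, 61, 52, 53, 52, 55, 51, 51, 52, 52, 53, 55, 32]
345 [78, 77, 79, 79, 81, 79, 78, 78, 78, 79, 79, 79, 80, 83, 91, 103, 111, 108, 104, 101, 100, 101, 99, 99, 99, 99, 98, 99, 97, 97, 95, 95, 95, 95, 94, 96, 94, 45, 25, 23, 21, 25, 26, 23, 23, 32, 52, 51, 55, 51, 52, 50, 52, 52, 53, 52, 51, 51, 51, 51, 51, 48, 25]
350 [78, 78, 78, 79, 80, 80, 78, 79, 78, 79, 79, 78, 79, 83, 92, 103, 111, 109, 103, 101, 100, 99, 100, 99, 99, 98, 97, 97, 97, 96, 94, 96, 96, 94, 94, 97, 93, 46, 21, 24, 26, 21, 22, 22, 28, 25, 29, 45, 51, 51, 52, 53, 51, 52, 53, 52, 52, 51, 51, 43, 25, 27, 29]
mid [77, 79, 78, 78, 79, 80, 78, 79, 79, 78, 78, 78, 78, 81, 89, 86, 107, 110, 105, 102, 99, 99, 100, 99, 97, 97, 96, 95, 95, 95, 95, 95, 95, 94, 86, 87, 88, 83, 62, 55, 45, 53, 47, 45, 66, 66, 54, 56, 52, 52, 55, 57, 56, 58, 56, 49, 50, 49, 48, 50, 49, 49, 50]
[([269.5, 151.2], 469), ([326.0, 163.6], 66)]
```

>>> {"fn": "apply_moves", "kwargs": {"fingers": [0.7,0.7,0.7,0.7,0.7,0.7], "dp": [[-0.1,0,0.2],[-0.36,0,0.05],[-0.26,0,-0.15],[-0.1,0,-0.42],[0,0,-0.6],[0,0,-0.6]], "yaw": [0,0,0,0,0,0]}}

```text
clock: 20.9
position: [442.0, 178.2, 267.5]
ee_rot: [1.0, -0.018, -0.007, 0.012]
contact_force: [-0.3, -2.6, -1.9]
gripper_width: 33.0
```

>>> {"fn": "apply_moves", "kwargs": {"fingers": [0.63,0.63,0.63,0.63,0.63,0.63], "dp": [[0.2,0,-0.35],[0.4,0,-0.7],[0.55,-0.02,-0.95],[0.7,-0.02,-1.2],[0.85,-0.02,-1.47],[0.85,-0.02,-1.47]], "yaw": [0,0,0,0,0,0]}}

```text
clock: 21.5
position: [450.6, 177.7, 253.2]
ee_rot: [1.0, -0.018, -0.008, 0.013]
contact_force: [-1.3, -3.3, 4.5]
gripper_width: 32.8
```

>>> {"fn": "apply_moves", "kwargs": {"fingers": [0.63,0.63,0.63,0.63,0.63,0.63], "dp": [[0.1,0,-0.17],[0.2,0,-0.35],[0.3,0,-0.5],[0.4,0,-0.65],[0.4,0,-0.7],[0.4,0,-0.7]], "yaw": [0,0,0,0,0,0]}}

```text
clock: 22.1
position: [453.6, 177.7, 249.6]
ee_rot: [1.0, -0.017, -0.009, 0.014]
contact_force: [-14.2, -1.9, 29.8]
gripper_width: 33.2
```

>>> {"fn": "apply_moves", "kwargs": {"fingers": [0.6,0.45,0.4,0.4,0.4,0.4,0.4,0.4], "dp": [[0,0,0],[0,0,0],[0,0,0],[0,0,1],[0,0,3],[0,0,6],[-3,0,9],[-6,0,9]], "yaw": [0,0,0,0,0,0,0,0]}}

```text
clock: 22.9
position: [394.5, 178.7, 343.5]
ee_rot: [1.0, -0.018, -0.005, 0.011]
contact_force: [-0.8, 0.2, 0.2]
gripper_width: 51.4
```

```bash
cat > chk.py <<'E'
from h import *
import sys
s=read_state();d=get_image("side");w=get_image("wrist"); print(s["position"].round(1),s["contact_force"].round(1),R.from_quat(s["ee_rot"]).as_matrix()[:,2].round(3))
cv2.imwrite("pics/"+sys.argv[1]+"s.png",d["color"]);cv2.imwrite("pics/"+sys.argv[1]+"w.png",w["color"])
L,m=cents(d["color"],"red",(210,150,258,235)); L2,m2=cents(w["color"],"red"); print("side",L,"wrist",[x for x in L2 if x[1]>30])
ys,xs=np.where(m>0)
if len(xs): print("side red bbox",xs.min(),xs.max(),ys.min(),ys.max())
u=max(L,key=lambda x:x[1])[0]
for v,_ in sorted(L2,key=lambda x:-x[1])[:1]: print("head",two(ray(w,v,s),ray(d,u)))
H=np.array([464.2,173.3,77.]);n=np.array([-.5,.015,.866])
print("expected head centre",H+27*n,"side px",proj(d,H+27*n),"wrist px",proj(w,H+27*n,s))
for r in cv2.resize(m[160:215,215:262],None,fx=1,fy=1): print("".join("#" if q else "." for q in r)) if r.any() else 0
L,_=cents(w["color"],"brass");print("brass w",L); L,_=cents(d["color"],"brass",(220,160,280,230));print("brass s",L)
E
python3 chk.py c1
```

```text
[394.5 178.7 343.5] [-0.8  0.2  0.2] [-0.01  -0.021 -1.   ]
side [([239.6, 198.0], 135)] wrist [([358.9, 44.7], 306), ([314.5, 124.8], 2462)]
side red bbox 233 247 190 206
head (array([449.6, 178.1,  97.3]), np.float64(6.7))
expected head centre [450.7   173.705 100.382] side px [241.85072381 197.81884791] wrist px [320.18429734 128.42474321]
....................##.........................
...................#####.......................
..................#######......................
..................########.....................
..................#########....................
..................##########...................
...................##########..................
...................###########.................
....................##########.................
....................###########................
.....................###########...............
......................##########...............
.......................##########..............
........................#########..............
..........................######...............
...........................####................
............................##.................
brass w [([316.5, 95.1], 181)]
brass s [([247.2, 205.4], 13)]
```

>>> {"fn": "apply_moves", "kwargs": {"fingers": [1,1,1,1,1,1,1], "dp": [[0,0,0],[2,0,0],[5.3,0,0],[5.3,0,-2],[5.3,0,-4],[5.3,0,-4],[5.3,0,-4]], "yaw": [0,0,0,0,0,0,0]}}

```text
clock: 23.7
position: [445.0, 177.2, 300.7]
ee_rot: [1.0, -0.017, -0.008, 0.013]
contact_force: [-0.5, 0.5, 0.2]
gripper_width: 0.0
```

>>> {"fn": "apply_moves", "kwargs": {"fingers": [1,1,1,1,1,1,1], "dp": [[0,0,-0.4],[0.05,0,-0.8],[0.15,0,-1.1],[0.3,0,-1.4],[0.4,0,-1.6],[0.4,0,-1.6],[0.4,0,-1.6]], "yaw": [0,0,0,0,0,0,0]}}

```text
clock: 24.4
position: [449.1, 177.0, 289.5]
ee_rot: [1.0, -0.016, -0.008, 0.014]
contact_force: [-10.2, -3.6, 30.4]
gripper_width: -0.0
```

>>> {"fn": "apply_moves", "kwargs": {"fingers": [1,1,0.6,0.6,0.6,0.6,0.6,0.6,0.6,0.6], "dp": [[-0.1,0,0.5],[-0.3,0,3],[-0.5,0,5],[-0.5,0,5],[-0.5,0,5],[-0.5,0,5],[-0.5,0,5],[-0.5,0,5],[-0.5,0,5],[-0.5,0,5]], "yaw": [0,0,8,16,24,32,40,48,56,64]}}

```text
clock: 25.4
position: [444.1, 177.0, 339.5]
ee_rot: [0.855, 0.519, 0.001, 0.016]
contact_force: [0.3, -0.8, -0.3]
gripper_width: 34.3
```

>>> {"fn": "apply_moves", "kwargs": {"fingers": [0.6,0.6,0.6,0.6,0.6,0.6], "dp": [[0,0,0],[0,0,0],[0,0,0],[0,0,0],[0,0,0],[0,0,0]], "yaw": [8,16,24,26,26,26]}}

```text
clock: 26.0
position: [444.1, 177.0, 339.5]
ee_rot: [0.716, 0.698, 0.005, 0.015]
contact_force: [0.6, -0.8, 0.1]
gripper_width: 34.1
```

```bash
sed -i '/cv2.resize(m\[/d' chk.py; python3 chk.py c2; python3 - <<'E'
from h import *
s=read_state();t=R.from_quat(s["ee_rot"]).as_matrix();print(t.round(3).tolist(),s["joints"].round(2))
z=105; k=(s["position"][2]-z)/-t[2,2]; print("fingers axis at 105:",(s["position"]+t[:,2]*165+[0,0,0]).round(1), "want 447.5,174.2: shift",np.array([447.5,174.2])-(s["position"]+t[:,2]*165)[:2])
E
```

```text
[444.1 177.  339.5] [ 0.6 -0.8  0.1] [ 0.028 -0.015 -0.999]
side [([239.4, 199.0], 103)] wrist [([326.5, 191.6], 126), ([305.9, 202.7], 139), ([319.9, 215.7], 106), ([305.5, 224.8], 395), ([381.4, 246.2], 134)]
side red bbox 233 247 191 206
head (array([441.5, 166.8, 103.6]), np.float64(3.9))
expected head centre [450.7   173.705 100.382] side px [241.85072381 197.81884791] wrist px [321.2525067  213.59626433]
brass w [([339.9, 194.4], 34)]
brass s [([247.2, 206.3], 9)]
[[0.026, 0.999, 0.028], [1.0, -0.026, -0.015], [-0.014, 0.028, -0.999]] [ 0.73  0.19 -0.46  0.04 -0.91  2.36]
fingers axis at 105: [448.7 174.5 174.6] want 447.5,174.2: shift [-1.16355896 -0.31207043]
```

>>> {"fn": "apply_moves", "kwargs": {"fingers": [0.6,0.6,0.6,0.6,0.6], "dp": [[-0.1,0,-3],[-0.1,0,-5.5],[-0.1,0,-7],[-0.1,0,-7],[-0.1,0,-7]], "yaw": [0,0,0,0,0]}}

```text
clock: 26.6
position: [443.3, 177.2, 269.8]
ee_rot: [0.716, 0.698, 0.005, 0.015]
contact_force: [-0.0, 0.8, -0.2]
gripper_width: 34.4
```

>>> {"fn": "apply_moves", "kwargs": {"fingers": [0.64,0.64,0.64,0.64,0.65,0.65,0.66,0.67,0.68,0.68], "dp": [[0,0,0],[0,0.03,0],[0.05,0.07,0],[0.1,0.1,0],[0.14,0.15,0],[0.2,0.17,0],[0.26,0.19,0],[0.32,0.2,0],[0.37,0.21,0],[0.42,0.22,0]], "yaw": [0,-6,-13,-20,-27,-34,-41,-48,-54,-60]}}

```text
clock: 27.6
position: [447.3, 179.7, 271.2]
ee_rot: [0.97, 0.244, -0.003, 0.015]
contact_force: [-0.6, 0.5, 0.2]
gripper_width: 26.9
```

>>> {"fn": "apply_moves", "kwargs": {"fingers": [0.68,0.68,0.69,0.7,0.7,0.7], "dp": [[0.05,0,0],[0.1,-0.02,0],[0.15,-0.04,0],[0.2,-0.05,0],[0.24,-0.07,0],[0.24,-0.07,0]], "yaw": [-6,-12,-18,-24,-30,-30]}}

```text
clock: 28.2
position: [450.6, 179.4, 272.8]
ee_rot: [1.0, -0.014, -0.005, 0.013]
contact_force: [3.3, -1.3, 0.6]
gripper_width: 25.8
```

>>> {"fn": "apply_moves", "kwargs": {"fingers": [0.74,0.78,0.8,0.82,0.85,0.88,0.88,0.88], "dp": [[0,0,0],[0,0,0],[0,0,0],[0,0,0],[0,0,0],[0,0,0],[0,0,0],[0,0,0]], "yaw": [0,0,0,0,0,0,0,0]}}

```text
clock: 29.0
position: [450.3, 178.6, 273.0]
ee_rot: [1.0, -0.014, -0.006, 0.014]
contact_force: [1.0, -5.9, 6.4]
gripper_width: 12.7
```

>>> {"fn": "apply_moves", "kwargs": {"fingers": [0.88,0.88,0.88,0.88], "dp": [[0,0,0],[0,0,0],[0,0,0],[0,0,0]], "yaw": [-3,-6,-6,-6]}}

```text
clock: 29.4
position: [450.7, 179.4, 273.3]
ee_rot: [0.998, -0.066, -0.005, 0.012]
contact_force: [3.7, 0.9, 2.3]
gripper_width: 12.8
```

```bash
python3 - <<'E'
from h import *
s=read_state();t=R.from_quat(s["ee_rot"]).as_matrix();print(s["position"],np.degrees(np.arctan2(t[1,0],t[0,0])),s["contact_force"],s["wrist_torque"],s["gripper_width"])
E
```

```text
[450.74863662 179.42058006 273.28134501] -7.550007257353509 [3.69494863 0.91636482 2.29329437] [ 0.5165915  -0.99027957  0.21849956] 12.808064113120754
```

>>> {"fn": "apply_moves", "kwargs": {"fingers": [0.88,0.88,0.88,0.88], "dp": [[0,0,0],[0,0,0],[0,0,0],[0,0,0]], "yaw": [-3,-6,-6,-6]}}

```text
clock: 29.8
position: [451.1, 179.9, 273.3]
ee_rot: [0.993, -0.116, -0.005, 0.011]
contact_force: [4.2, 0.2, -0.4]
gripper_width: 12.5
```

```bash
python3 - <<'E'
from h import *
s=read_state();t=R.from_quat(s["ee_rot"]).as_matrix();print(s["position"],np.degrees(np.arctan2(t[1,0],t[0,0])),s["contact_force"],s["wrist_torque"],s["gripper_width"])
E
```

```text
[451.06629082 179.88277782 273.34249374] -13.357559556698101 [ 4.19398159  0.23104258 -0.3813768 ] [ 0.53598037 -1.45564096  0.88748837] 12.548539305622558
```

>>> {"fn": "apply_moves", "kwargs": {"fingers": [0.8,0.65,0.6,0.6,0.6,0.6,0.6,0.6,0.6,0.6], "dp": [[0,0,0],[0,0,0],[0,0,0],[0,0,0],[0,0,1],[0,0,3],[0,0,7],[-2,0,9],[-6,0,9],[-6,0,9]], "yaw": [0,0,0,0,0,0,0,0,0,0]}}

```text
clock: 30.8
position: [387.9, 178.5, 364.4]
ee_rot: [0.993, -0.116, -0.006, 0.011]
contact_force: [0.2, -0.8, -0.2]
gripper_width: 34.2
```

```bash
python3 chk.py c3; python3 - <<'E'
from h import *
s=read_state();w=get_image("wrist");d=get_image("side")
for k in("red","brass"):
    _,m=cents(w["color"],k); n,l,st,ce=cv2.connectedComponentsWithStats(m)
    for i in range(1,n):
        if st[i,4]>100: 
            c=max(cv2.findContours((l==i).astype(np.uint8),0,1)[0],key=len); print(k,st[i],ce[i].round(1),cv2.minAreaRect(c))
H=np.array([464.2,173.3,77.]);n=np.array([-.5,.015,.866]);up=np.array([.866,-.026,.5])
for nm,a in(("rear ends",44),("head front",10)): print(nm,[proj(w,H+a*n+k*up,s).round(1).tolist() for k in(-17,17)])
# white pointer: bright low-saturation pixels on cylinder region
hs=cv2.cvtColor(w["color"],cv2.COLOR_BGR2HSV); c=proj(w,H,s).astype(int); print("hole px",c)
for nm,img in(("c1w","off"),("c3w","on")):
    g=cv2.cvtColor(cv2.imread(f"pics/{nm}.png"),cv2.COLOR_BGR2HSV); b=cv2.inRange(g,(0,0,170),(180,70,255)); ys,xs=np.where(b[max(0,c[1]-60):c[1]+60,c[0]-80:c[0]+80]); print(img,len(xs),(xs.mean()+c[0]-80,ys.mean()+max(0,c[1]-60)) if len(xs) else None)
E
```

```text
[387.9 178.5 364.4] [ 0.2 -0.8 -0.2] [-0.014 -0.02  -1.   ]
side [([240.3, 198.5], 196)] wrist [([328.3, 46.4], 241), ([306.0, 122.8], 1161)]
side red bbox 231 249 190 206
head (array([446.5, 171.5, 101. ]), np.float64(0.1))
expected head centre [450.7   173.705 100.382] side px [241.85072381 197.81884791] wrist px [301.48716384 117.41649978]
brass w [([301.5, 90.5], 8)]
brass s [([247.2, 205.3], 13)]
red [321  40  17  18 243] [329.2  48.3] ((329.0, 48.5), (17.0, 16.0), 90.0)
red [ 295   93   25   63 1156] [307.  124.2] ((307.2200012207031, 124.04000854492188), (62.64966583251953, 19.940412521362305), 81.8698959350586)
rear ends [[311.1, 154.9], [300.9, 114.2]]
head front [[307.0, 127.5], [297.4, 88.0]]
hole px [301 101]
off 0 None
on 0 None
```

>>> {"fn": "apply_moves", "kwargs": {"fingers": [1,1,1,1,1,1], "dp": [[3,-0.07,0],[6.9,-0.07,0],[6.9,-0.07,-3],[6.9,-0.07,-6],[6.9,-0.07,-6],[6.9,-0.07,-6]], "yaw": [0,0,0,0,0,0]}}

```text
clock: 31.6
position: [461.3, 179.5, 303.8]
ee_rot: [0.993, -0.116, -0.005, 0.012]
contact_force: [0.8, 1.7, 0.8]
gripper_width: 0.1
```

>>> {"fn": "apply_moves", "kwargs": {"fingers": [1,1,1,1,1,1], "dp": [[0,0,-0.4],[0,0,-0.8],[0,0,-1],[0.05,0,-1.2],[0.05,0,-1.2],[0.05,0,-1.2]], "yaw": [0,0,0,0,0,0]}}

```text
clock: 32.2
position: [463.2, 180.4, 295.3]
ee_rot: [0.993, -0.115, -0.002, 0.01]
contact_force: [-0.1, -0.0, 12.9]
gripper_width: 0.1
```

>>> {"fn": "apply_moves", "kwargs": {"fingers": [1,1,1,1,1,1,1,1], "dp": [[0,0,1],[0,0,4],[0,0,8],[-4,0,9],[-7.5,0,9],[-7.5,0,9],[-7.5,0,9],[-7.5,0,9]], "yaw": [0,0,0,0,0,0,0,0]}}

```text
clock: 33.0
position: [388.5, 180.6, 385.8]
ee_rot: [0.993, -0.115, -0.001, 0.01]
contact_force: [0.6, 0.6, 0.3]
gripper_width: 0.3
```

```bash
python3 chk.py c4; python3 - <<'E'
from h import *
w=get_image("wrist")
_,m=cents(w["color"],"red"); n,l,st,ce=cv2.connectedComponentsWithStats(m); i=1+np.argmax(st[1:,4]); print(cv2.minAreaRect(max(cv2.findContours((l==i).astype(np.uint8),0,1)[0],key=len)))
print(job_done())
E
```

```text
[388.5 180.6 385.8] [0.6 0.6 0.3] [-0.005 -0.019 -1.   ]
side [([240.1, 198.5], 195)] wrist [([329.6, 52.1], 199), ([309.1, 122.0], 973)]
side red bbox 231 249 190 206
head (array([447.2, 172.7, 100. ]), np.float64(1.9))
expected head centre [450.7   173.705 100.382] side px [241.85072381 197.81884791] wrist px [306.78196849 119.09951835]
brass w []
brass s [([247.2, 205.3], 13)]
((309.1899719238281, 121.82998657226562), (57.417076110839844, 18.24335479736328), 81.8698959350586)
the job is handed in; nothing more can be done
None
```

I put the key in the lock, let go, then took it again by its head and turned it a quarter turn clockwise to the stop. I handed the job in at about 33 s. No verdict came back, so this rests on my own checks.

**How it went**
- **Pitching the key:** The tool could only point straight down, so I tipped the key to about 60° in the grip by levering it on the console's front edge and wall. Before that, I tried to let it swing down under a loosened grip. It slipped out from about 5 cm and fell flat on the table, so I picked it up again.
- **Inserting it:** My first push landed on the face, just up-slope of the slot. I shifted it about 3 mm down-slope and it went in. It reached a depth of about 27.5 mm and stopped at roughly 33 N. I let go and then pressed the head to make sure it was home.
- **Turning it:** I straddled the head, turned about 90°, closed the grip on its flats and turned further. The wrist torque rose to 0.9 N m, which I took as the stop.

**Last checks**
- **Key home:** After letting go, a light press on the head met resistance at the height expected for a key fully home. The head centre measured z = 100 mm against 100.4 mm expected.
- **Lock angle:** The head lies along the slope, and its direction in the wrist picture was within about 4–6° of what I expected. I did not measure the lock angle directly or see the pointer.
- **Contact:** The force reading was near zero with the arm raised clear.
- **Tableware:** No move went near it, but I did not measure it again afterwards.

**What disagreed:** The side and wrist views gave the key's pitch before insertion as 62° and 50°. My estimates of the hole's x position spread over about 5 mm. The final head position was 3.5 mm off in x, probably because only its visible surface was measured.

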